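Find the tin that still holds parts and pile up the empties

TASK

One of these closed, look-alike parts tins still has parts in it and is clearly heavier than the empty ones; you can only tell by lifting them. Take the stacks down tin by tin, leave the heavy tin by itself, upright in the middle of the scale's pan, and restack all the empty tins as one neat pile, upright and lined up with the outline in the middle of the plywood board. Do not disturb the label roll or the stapler.

Things in the scene. Friction and masses are not known exactly. Their poses are not given: they have to be found in the camera images.
- tin_a_centre (a point): One of the closed slip-lid parts tins, all alike outside: bare steel body, green lid with a pale panel on top; 60 (x) x 84 (y) x 32 mm high (z). The point is its centre, 16 mm above its underside; z is up. Grip it across its 60 mm width (x). All present tins weigh 0.09 to 0.16 kg, except one, which still has parts in it and weighs 0.4 to 0.55 kg. At the start a tin stands on the table or on other tins, up to three high.
- tin_b_centre (a point): Another of the parts tins: looks, size, axes and centre point as tin_a.
- tin_c_centre (a point): Another of the parts tins: looks, size, axes and centre point as tin_a.
- tin_d_centre (a point): Another of the parts tins: looks, size, axes and centre point as tin_a. May be absent.
- tin_e_centre (a point): Another of the parts tins: looks, size, axes and centre point as tin_a.
- tin_f_centre (a point): Another of the parts tins: looks, size, axes and centre point as tin_a. May be absent.
- tin_g_centre (a point): Another of the parts tins: looks, size, axes and centre point as tin_a.
- tin_h_centre (a point): Another of the parts tins: looks, size, axes and centre point as tin_a. May be absent.
- pan_top (a point): Centre of the top face of the scale's square-cornered pan (aluminium with black mat, 100 (x) x 108 (y) mm). The spring scale stands loose on the table (2.3 kg, it may get knocked aside; no need to move it): grey housing 110 x 110 mm; the empty pan's top is 60 mm above the table, and it sinks by up to 13 mm under load. z is up.
- pan (a joint): How far the scale's pan has sunk, in m: 0 empty, under 0.002 with one empty tin, about 0.009 to 0.013 (bottom stop) under the loaded one.
- board_top (a point): Centre of the top face of the plywood storage board, fixed on the table, 90 (x) x 116 (y) mm, top 12 mm above the table, with a black outline 66 (x) x 90 (y) mm for a tin. The board's long side is its y; z is up.
- label_roll: Bystander: white label roll, 63 mm across, 25 mm high, lying flat; origin at the centre of its underside.
- stapler: Bystander: black stapler 34 (x) x 138 (y) x 40 mm; origin at the centre of its underside.

How it is judged:
At the end, for the whole second after the job is handed in: The loaded tin stands alone and upright on the pan, within 25 mm of its centre, and sinks it more than 6 mm; every other tin is in one pile on the board, upright (0.12 rad), within 20 mm of the board centre horizontally, long side within 0.3 rad of the board long side (value of joint pan above 0.006 m and ((horizontal distance between tin_a_centre and pan_top below 0.025 m and angle between tin_a_centre's own z axis and vertical below 0.12 rad and z of tin_a_centre in the frame of pan_top between 0.01 and 0.024 m) or (horizontal distance between tin_a_centre and board_top below 0.02 m and angle between tin_a_centre's own z axis and vertical below 0.12 rad and angle between the y axis of tin_a_centre and the y axis of board_top, either way round below 0.3 rad)) and ((horizontal distance between tin_b_centre and pan_top below 0.025 m and angle between tin_b_centre's own z axis and vertical below 0.12 rad and z of tin_b_centre in the frame of pan_top between 0.01 and 0.024 m) or (horizontal distance between tin_b_centre and board_top below 0.02 m and angle between tin_b_centre's own z axis and vertical below 0.12 rad and angle between the y axis of tin_b_centre and the y axis of board_top, either way round below 0.3 rad)) and ((horizontal distance between tin_c_centre and pan_top below 0.025 m and angle between tin_c_centre's own z axis and vertical below 0.12 rad and z of tin_c_centre in the frame of pan_top between 0.01 and 0.024 m) or (horizontal distance between tin_c_centre and board_top below 0.02 m and angle between tin_c_centre's own z axis and vertical below 0.12 rad and angle between the y axis of tin_c_centre and the y axis of board_top, either way round below 0.3 rad)) and ((horizontal distance between tin_d_centre and pan_top below 0.025 m and angle between tin_d_centre's own z axis and vertical below 0.12 rad and z of tin_d_centre in the frame of pan_top between 0.01 and 0.024 m) or (horizontal distance between tin_d_centre and board_top below 0.02 m and angle between tin_d_centre's own z axis and vertical below 0.12 rad and angle between the y axis of tin_d_centre and the y axis of board_top, either way round below 0.3 rad)) and ((horizontal distance between tin_e_centre and pan_top below 0.025 m and angle between tin_e_centre's own z axis and vertical below 0.12 rad and z of tin_e_centre in the frame of pan_top between 0.01 and 0.024 m) or (horizontal distance between tin_e_centre and board_top below 0.02 m and angle between tin_e_centre's own z axis and vertical below 0.12 rad and angle between the y axis of tin_e_centre and the y axis of board_top, either way round below 0.3 rad)) and ((horizontal distance between tin_f_centre and pan_top below 0.025 m and angle between tin_f_centre's own z axis and vertical below 0.12 rad and z of tin_f_centre in the frame of pan_top between 0.01 and 0.024 m) or (horizontal distance between tin_f_centre and board_top below 0.02 m and angle between tin_f_centre's own z axis and vertical below 0.12 rad and angle between the y axis of tin_f_centre and the y axis of board_top, either way round below 0.3 rad)) and ((horizontal distance between tin_g_centre and pan_top below 0.025 m and angle between tin_g_centre's own z axis and vertical below 0.12 rad and z of tin_g_centre in the frame of pan_top between 0.01 and 0.024 m) or (horizontal distance between tin_g_centre and board_top below 0.02 m and angle between tin_g_centre's own z axis and vertical below 0.12 rad and angle between the y axis of tin_g_centre and the y axis of board_top, either way round below 0.3 rad)) and ((horizontal distance between tin_h_centre and pan_top below 0.025 m and angle between tin_h_centre's own z axis and vertical below 0.12 rad and z of tin_h_centre in the frame of pan_top between 0.01 and 0.024 m) or (horizontal distance between tin_h_centre and board_top below 0.02 m and angle between tin_h_centre's own z axis and vertical below 0.12 rad and angle between the y axis of tin_h_centre and the y axis of board_top, either way round below 0.3 rad))); the robot touches nothing.
It fails at once if the label roll is pushed more than 3 cm from its place (distance of label_roll from where it was at the start of the episode above 0.03 m).
It fails at once if the stapler is pushed more than 3 cm from its place (distance of stapler from where it was at the start of the episode above 0.03 m).
Of tin_d, tin_f, tin_h only 1 to 3 are there at a start; the rules pass over those that are not, and their reading is None.
At some moment in a run one of scale may be knocked a few centimetres aside while the robot is not near it.
It also fails if it takes over 210 s, if anything falls off the work surface, if the arm or the gripper's body presses on something with over 40 N, if the wrist force passes 120 N, or if a joint passes its speed limit or range.

ROBOT

A 7-joint arm with a two-finger parallel gripper is mounted at the origin on a cart in front of the work surface, level with it; the furniture and walls round the work are solid. World frame = base frame: x ahead of the robot, y to its left, z up, the work surface at z = 0. Lengths are in m, angles in rad, forces in N, time in s.
With the tool pointing down it reaches from about 0.4 to 0.875 m from the base axis. Payload 19.3 kg.
Tool frame: the origin (TCP) lies at the very end of the fingers, on their centre line; the grasp point (between the pads) lies 19 mm behind it; x points along the fingers, y is the direction in which the jaws open and shut, and the axes are right-handed (so a half turn about x gives the same grasp; the last joint's range is limited). The gripper opens to 85 mm and grips with 20 to 120 N. Pads are 22 mm wide; open, the fingers measure 114 mm over their backs; the gripper's body (76 mm by 85 mm) begins 54 mm behind the grasp point. The pads swing forward as they close: fully open they stand 13 mm farther back than shut.
Start: joints at [-0.07, 0.521, -0.036, 1.599, 0.021, 1.021, -0.113], TCP at [0.625, -0, 0.231] pointing down, gripper open.
Joint ranges: [-2.91, 2.91], [-0.3, 2.13], [-1.5, 1.42], [0.17, 2.43], [-1.26, 4.41], [0.16, 1.93], [-2.52, 2.52]. Speed limits (rad/s): [1.89, 1.89, 2.39, 2.39, 3.01, 3.01, 3.01].

INTERFACE

Orientations are given as [roll, pitch, yaw] about the fixed x, y, z axes, in that order (R = Rz(yaw) Ry(pitch) Rx(roll)).
In Python, from workcell import bot, grab_frame, job_done gives the robot as it stands.
- The arm moves only by the shell command python3 -m pendant 'ROWS' [OPENING] [FORCE]. ROWS is JSON, a list of rows, each a list of 4 numbers: the shift along the tool's x, y, z in mm, then the turn about the tool's x in degrees. A call has 1 to 12 rows; each row shifts and turns the commanded pose from where the row before left it, along the tool's axes as they then stand; what a row does not reach is not made up. A row lasts 1/8 s, in which the tool goes at most 62.5 mm and 10.7 degrees, less where a joint would pass 70% of its speed; a pose out of reach is approached as far as the arm can. A call is refused whole if a number of a shift passes 62.5 or a number of a turn 10.7, either way. A call with a gripper value outside its range is refused whole. OPENING is the opening, from -1 (shut) to 1 (fully open), set as the call begins (- or left out, the last holds). The fingers move at their own pace and stop on an object; FORCE is the grip in N (left out, the last holds). Time passes only in rows, so rows that do not move let the fingers close. It gives the time, the measured TCP pose, the force and the opening at its end, in the units of the state.
- bot.observe(): the state, without advancing time (a new reading comes with each control period).
- grab_frame(name): name is "scene" or "top" or "wrist"; returns a dict with "img" (400x640x3 uint8, red, green, blue), "fovy" (degrees; the focal length in pixels is half the picture's height over the tangent of half this angle, whatever the lens; pixels are square), "cx", "cy" (the principal point, pixels), "R" (3x3) and "t" (3): a world point X has camera coordinates R X + t. Camera axes: x right, y down, z forward; pixel columns grow to the right and rows downward; lengths in m; the calibration is good to about 2 mm. A picture is of the moment at which its call begins. There is no depth.
- job_done(): hands the job in, once; it reports no verdict.
The state is a dict: "clock": time; "qpos": joint angles; "qd": joint speeds; "joint_efforts": joint torques, N m; "position": TCP position; "tool_rot": TCP orientation; "force": force on the tool from outside, world axes, zero at the start; "moment": the same for the moment, N m; "grip_width": finger opening in m.
Only numpy, scipy, OpenCV 4.12 (cv2) and the standard library are available. Lean on these libraries where they do the work, as an engineer would, in place of code of your own. Each camera call takes 0.05 s, during which the arm holds its last target.

## Working session

There is one attempt and no reset: what is moved stays moved. The work goes in short steps, Python scripts to look and compute and a shell command to move; the robot and the scene stay as the last step left them, time stands still between calls to the robot, and variables do not carry over. Pictures are saved under pics/ and viewed, and the job is handed in when it is done.

```bash
mkdir -p pics; ls; python3 - <<'E'
from workcell import bot, grab_frame
import cv2
print(bot.observe())
for n in ["scene","top","wrist"]:
    f=grab_frame(n); cv2.imwrite(f"pics/{n}0.png",f["img"][:,:,::-1]); print(n,f["fovy"],f["cx"],f["cy"],f["R"],f["t"])
E
```

```text
pics
{'clock': 0.0, 'qpos': array([-0.0701901 ,  0.52201957, -0.03634009,  1.60002133,  0.02120745,
        1.02110508, -0.11280255]), 'qd': array([-0.00019566,  0.0008041 , -0.00025861, -0.00052154,  0.00010791,
        0.00129452,  0.00134336]), 'joint_efforts': array([-4.24098413e-03, -9.27110124e+01,  1.97758444e+00, -3.69928443e+01,
        1.76317629e-02,  8.19846697e-03, -6.58496788e-05]), 'position': array([ 6.24649754e-01, -3.90803511e-05,  2.30717359e-01]), 'tool_rot': array([-1.49854103,  1.56962827, -3.06934464]), 'force': array([-1.43087615, -0.06649042,  0.15405321]), 'moment': array([-0.07747518,  0.00447838, -0.03036019]), 'grip_width': 0.0858442797810617}
scene 53.64288491366988 312.7115393743417 201.9825334408293 [[-0.91003046 -0.4144915  -0.00643022]
 [-0.27783376  0.62135905 -0.73261267]
 [ 0.3076572  -0.66491332 -0.6806154 ]] [0.3137704  0.31217708 0.59950592]
top 45.82969826431193 318.1149007421998 195.68855655492294 [[ 0.0106403  -0.99974142 -0.02009648]
 [-0.99733917 -0.00916091 -0.07232331]
 [ 0.07212051  0.02081255 -0.99717876]] [-0.24260584  0.48115235  0.92957287]
wrist 62.68300198994007 325.45714592907046 198.57870483631064 [[ 9.99999386e-01  3.23381393e-04 -1.05997073e-03]
 [ 6.01157598e-04 -9.61811929e-01  2.73710527e-01]
 [-9.30979604e-04 -2.73710996e-01 -9.61811532e-01]] [-0.62548619 -0.0362548   0.37872024]
```

View pics/scene0.png

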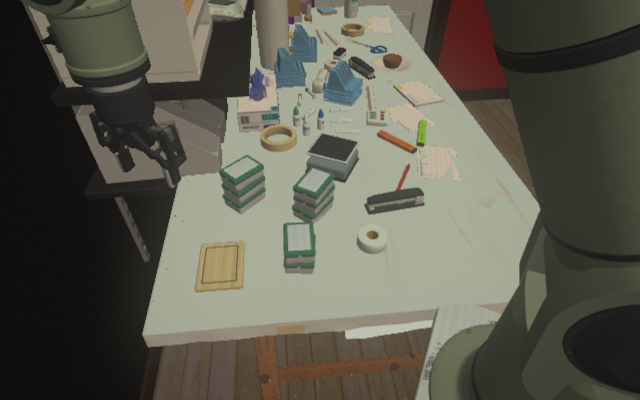

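View pics/top0.png

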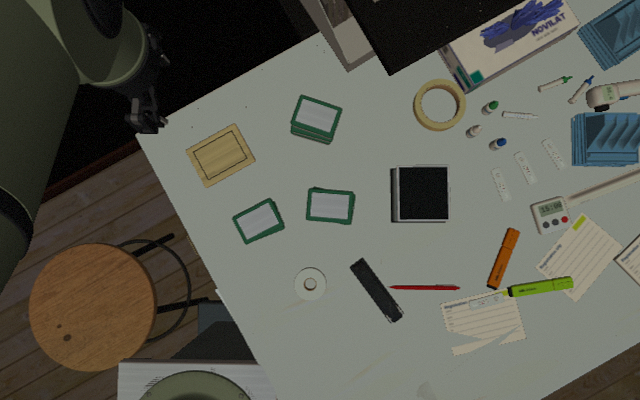

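View pics/wrist0.png

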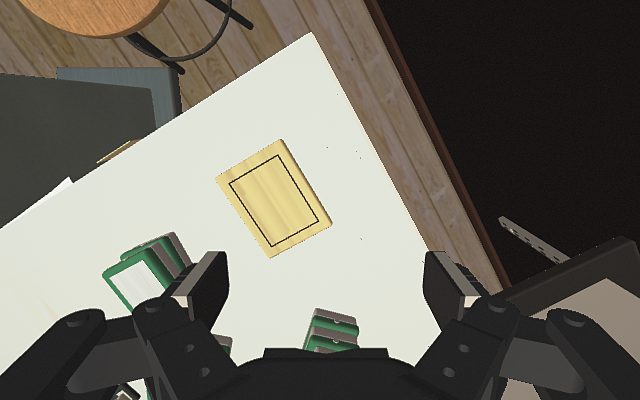

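Three stacks (top view: lids near (318,117), (330,205), (258,221)), board at (221,155), scale pan at (421,193), roll at (310,284), stapler at (377,290). I'll zoom in to count the tins.

```bash
python3 - <<'E'
import cv2
a=cv2.imread("pics/scene0.png")[130:300,180:440]
cv2.imwrite("pics/z1.png",cv2.resize(a,None,fx=3,fy=3,interpolation=cv2.INTER_CUBIC))
E
```

```text
(no output)
```

View pics/z1.png

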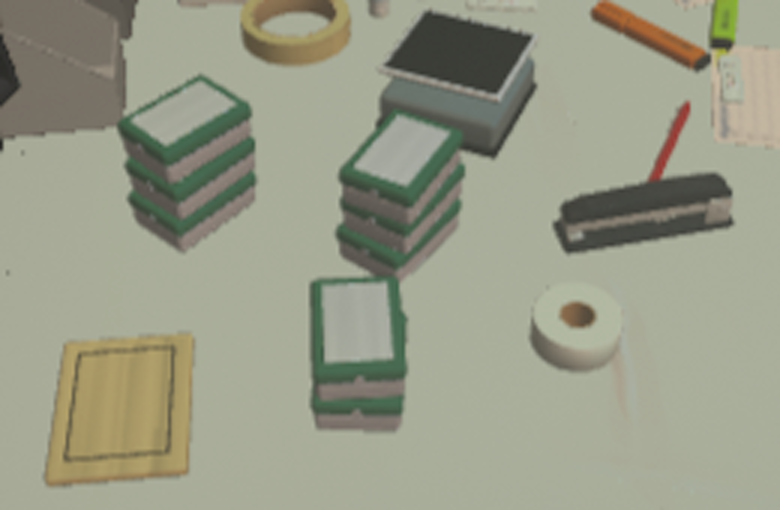

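Stacks are 3, 3 and 2 high: 8 tins. I'll measure lids (via the pale panel inside the green rim), board outline and pan.

```bash
cat > h.py <<'E'
import numpy as np, cv2
from workcell import bot, grab_frame
from scipy.spatial.transform import Rotation as Ro
def cast(f,uv,z):
    uv=np.atleast_2d(np.asarray(uv,float)); fl=200/np.tan(np.radians(f["fovy"])/2)
    d=np.c_[(uv[:,0]-f["cx"])/fl,(uv[:,1]-f["cy"])/fl,np.ones(len(uv))]@f["R"]
    c=-f["R"].T@f["t"]; return (c+d*((z-c[2])/d[:,2])[:,None])[:,:2]
def proj(f,X):
    fl=200/np.tan(np.radians(f["fovy"])/2); p=f["R"]@np.array(X)+f["t"]
    return fl*p[:2]/p[2]+[f["cx"],f["cy"]]
def rect(f,c,z):
    r=cv2.minAreaRect((cast(f,c.reshape(-1,2),z)*1000).astype(np.float32))
    b=cv2.boxPoints(r); e1=b[1]-b[0]; e2=b[2]-b[1]
    L=e1 if np.hypot(*e1)>np.hypot(*e2) else e2
    yaw=np.degrees(np.arctan2(L[1],L[0]))%180   # long side direction
    return np.round(np.mean(b,0),1), np.round(sorted(r[1]),1), round(float(yaw),1)
def panels(f):
    h=cv2.cvtColor(f["img"],cv2.COLOR_RGB2HSV)
    g=cv2.inRange(h,(60,90,30),(95,255,200))
    cs,hi=cv2.findContours(g,cv2.RETR_CCOMP,cv2.CHAIN_APPROX_NONE)
    return [c for c,k in zip(cs,hi[0] if hi is not None else []) if k[3]>=0 and cv2.contourArea(c)>150]
def board(f,z=.012):
    h=cv2.cvtColor(f["img"],cv2.COLOR_RGB2HSV)
    g=cv2.inRange(h,(14,70,120),(32,255,255)); return g
def tool():
    s=bot.observe(); return s, Ro.from_euler("xyz",s["tool_rot"])
def go(xyz,yaw=None):
    """print tool-frame shift mm and turn deg to TCP xyz(m), long side of tin at yaw deg"""
    s,R=tool(); d=R.inv().apply(np.array(xyz)-s["position"])*1000
    M=R.as_matrix(); out=0
    # tool y (jaw) must be perp. to long side
    if yaw is not None:
        j=np.degrees(np.arctan2(M[1,1],M[0,1])); w=(yaw+90-j+90)%180-90  # world turn about z
        out=-w # tool x down
    print("t",round(s["clock"],2),"p",np.round(s["position"]*1000,1),"shift",np.round(d,1),"turn",round(out,1),"toolx",np.round(M[:,0],3),"q7",round(s["qpos"][6],2))
E
python3 - <<'E'
from h import *
f=grab_frame("top")
for c in panels(f):
    u=c.reshape(-1,2).mean(0); print(u.round(), [rect(f,c,z) for z in (.064,.096)])
g=board(f); cs,_=cv2.findContours(g,cv2.RETR_EXTERNAL,cv2.CHAIN_APPROX_NONE)
for c in cs:
    if cv2.contourArea(c)>800: print("wood",c.reshape(-1,2).mean(0),rect(f,c,.012))
h=cv2.cvtColor(f["img"],cv2.COLOR_RGB2HSV)
g=cv2.inRange(h,(0,0,0),(180,255,45)); cs,_=cv2.findContours(g,cv2.RETR_EXTERNAL,cv2.CHAIN_APPROX_NONE)
for c in cs:
    if cv2.contourArea(c)>800: print("dark",c.reshape(-1,2).mean(0),rect(f,c,.06))
s,R=tool(); print(R.as_matrix().round(3))
E
```

```text
[257. 221.] [(array([ 431.6, -124.1], dtype=float32), array([49.5, 73.7]), 118.2), (array([ 431. , -128.8], dtype=float32), array([47.7, 71.1]), 118.2)]
[329. 205.] [(array([ 461.8, -259.9], dtype=float32), array([51.2, 76.1]), 86.1), (array([ 460.1, -259.8], dtype=float32), array([49.4, 73.3]), 86.1)]
[316. 115.] [(array([ 634.5, -232.7], dtype=float32), array([50.8, 76.2]), 71.1), (array([ 626.6, -233.6], dtype=float32), array([48.9, 73.5]), 71.1)]
wood [219.9704142  155.26035503] (array([564.1, -38.2], dtype=float32), array([ 88.6, 114.4]), 120.0)
wood [440.20567376 103.23404255] (array([ 673. , -482.1], dtype=float32), array([100.7, 100.7]), 0.2)
dark [214.80851064 346.70212766] (array([207.4, -43.6], dtype=float32), array([ 71.4, 157.2]), 90.9)
dark [376.89928058 290.76258993] (array([ 303.5, -350. ], dtype=float32), array([ 29.6, 130.5]), 37.1)
dark [165.51919866 281.31552588] (array([327.4,  56.2], dtype=float32), array([164.4, 214.1]), 26.7)
dark [423.08762887 192.89690722] (array([ 488.4, -437.5], dtype=float32), array([89.9, 96.9]), 0.6)
dark [429.12944162  20.23350254] (array([ 790.1, -460. ], dtype=float32), array([149.7, 349.3]), 90.0)
dark [92.80397937 99.82240236] (array([697.8, 187.5], dtype=float32), array([393.1, 801.1]), 130.7)
[[-0.001  1.    -0.   ]
 [-0.    -0.    -1.   ]
 [-1.    -0.001  0.   ]]
```

Panel sizes check out (49x73 in all three), so the counts are right. Start: go above stack A (431.6,-124.1, yaw 118), 2 high.

```bash
python3 -m pendant '[[10,-38.6,24.8,0],[20,-38.6,24.8,0],[20,-38.6,24.8,0],[20,-38.6,24.8,0],[20,-38.6,24.8,0],[10,0,0,-9.4],[10,0,0,-9.4],[0,0,0,-9.4],[0,0,0,0],[0,0,0,0]]' 1 40; python3 -c "
from h import *
go([.4316,-.1241,.036],118.2);print(bot.observe()['force'])"
```

```text
clock: 1.45
position: [0.4321, -0.1241, 0.1214]
tool_rot: [1.045, 1.571, -0.038]
force: [0.1, -0.7, -0.3]
grip_width: 0.0855
t 1.45 p [ 432.1 -124.1  121.4] shift [85.4 -0.4 -0.2] turn -0.2 toolx [ 0. -0. -1.] q7 0.52
[ 0.10865746 -0.68041969 -0.34995667]
```

```bash
python3 -m pendant '[[20,0,0,0],[20,0,0,0],[20,0,0,0],[15,0,0,0],[10,0,0,0],[0,0,0,0]]' ; python3 -m pendant '[[0,0,0,0],[0,0,0,0],[0,0,0,0],[0,0,0,0],[0,0,0,0],[0,0,0,0]]' -1 40; python3 -m pendant '[[-10,0,0,0],[-20,0,0,0],[-20,0,0,0],[-20,0,0,0],[-10,0,0,0],[0,0,0,0],[0,0,0,0],[0,0,0,0]]'; python3 -c "
from h import *
go([.5641,-.0382,.180],120);print(bot.observe()['force'])
f=grab_frame('scene');cv2.imwrite('pics/s1.png',f['img'][:,:,::-1])"
```

```text
clock: 2.2
position: [0.4318, -0.1239, 0.0359]
tool_rot: [-2.098, 1.57, 3.106]
force: [0.5, -1.3, -0.3]
grip_width: 0.0853
clock: 2.95
position: [0.4323, -0.1241, 0.037]
tool_rot: [0.867, 1.57, -0.212]
force: [-0.8, 0.7, 6.2]
grip_width: 0.0592
clock: 3.95
position: [0.4317, -0.1239, 0.1157]
tool_rot: [-2.277, 1.57, 2.928]
force: [0.3, 0.3, -1.1]
grip_width: 0.0593
t 3.95 p [ 431.7 -123.9  115.7] shift [-64.4 157.2 -13. ] turn -1.8 toolx [-0.001  0.    -1.   ] q7 0.52
[ 0.29194143  0.29981629 -1.12731073]
```

View pics/s1.png

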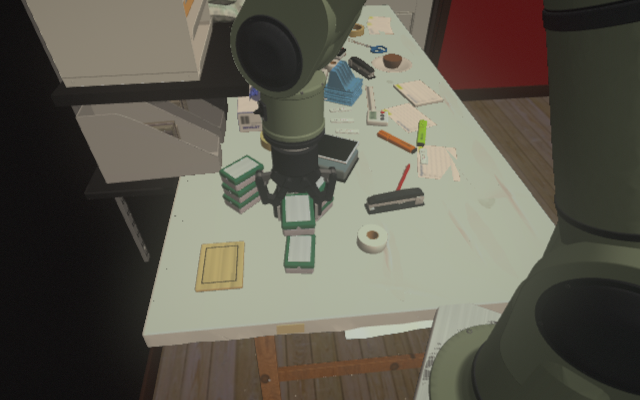

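It hangs freely at about 0.8 N, so it is empty. Take it to the board.

```bash
python3 -m pendant '[[0,31.4,-2.6,0],[0,31.4,-2.6,0],[0,31.4,-2.6,0],[0,31.4,-2.6,0],[0,31.4,-2.6,-1.8],[20,0,0,0],[20,0,0,0],[20,0,0,0],[0,0,0,0],[0,0,0,0]]'; python3 -c "
from h import *
go([.5641,-.0382,.017],120);print(bot.observe()['force'])"
```

```text
clock: 5.25
position: [0.5644, -0.0383, 0.0567]
tool_rot: [1.125, 1.571, 0.078]
force: [-0.3, 0.4, -0.6]
grip_width: 0.0592
t 5.25 p [564.4 -38.3  56.7] shift [39.7 -0.2 -0.3] turn -0.0 toolx [ 0.  0. -1.] q7 0.35
[-0.28653482  0.4207638  -0.56625276]
```

```bash
python3 -m pendant '[[15,0,0,0],[12,0,0,0],[8,0,0,0],[5,0,0,0],[0,0,0,0]]'; python3 -m pendant '[[0,0,0,0],[0,0,0,0],[0,0,0,0],[0,0,0,0]]' 1;  python3 -m pendant '[[-20,0,0,0],[-25,0,0,0],[-30,0,0,0],[-15,0,0,0],[0,0,0,0]]'; python3 -c "
from h import *
go([.4317,-.124,.0045],118.2);print(bot.observe()['force'])
f=grab_frame('top')
for c in panels(f):
    u=c.reshape(-1,2).mean(0); print(u.round(), [rect(f,c,z) for z in (.032,.044,.096)])"
```

```text
clock: 5.88
position: [0.5643, -0.0384, 0.0163]
tool_rot: [0.422, 1.571, -0.625]
force: [0.3, 0.2, -1.3]
grip_width: 0.0593
clock: 6.38
position: [0.5642, -0.0384, 0.0163]
tool_rot: [1.367, 1.571, 0.32]
force: [0.3, 0.1, -0.0]
grip_width: 0.0856
clock: 7.0
position: [0.5646, -0.0384, 0.1069]
tool_rot: [1.015, 1.569, -0.032]
force: [0.6, 0.9, 0.4]
grip_width: 0.0856
t 7.0 p [564.6 -38.4 106.9] shift [ 102.2 -158.     7.6] turn 1.8 toolx [ 0.001 -0.    -1.   ] q7 0.36
[0.59674692 0.91970598 0.43306157]
[259. 222.] [(array([ 429.8, -123.4], dtype=float32), array([49.5, 73.9]), 112.4), (array([ 429.6, -125.1], dtype=float32), array([48.9, 72.9]), 112.4), (array([ 428.8, -132.7], dtype=float32), array([46.1, 68.8]), 112.4)]
[329. 205.] [(array([ 463.4, -260. ], dtype=float32), array([53. , 78.6]), 85.8), (array([ 462.8, -260. ], dtype=float32), array([52.3, 77.6]), 85.8), (array([ 460.1, -259.8], dtype=float32), array([49.3, 73.1]), 85.8)]
[316. 115.] [(array([ 642.3, -231.8], dtype=float32), array([52.6, 78.9]), 71.1), (array([ 639.4, -232.1], dtype=float32), array([52. , 77.9]), 71.1), (array([ 626.6, -233.6], dtype=float32), array([49. , 73.5]), 71.1)]
```

```bash
python3 -m pendant '[[0,-31.8,1.2,0],[0,-31.8,1.2,0],[0,-31.8,1.2,0],[0,-31.8,1.3,0],[10,-32,1.3,0],[25,0,0,7.6],[25,0,0,0],[20,0,0,0],[0,0,0,0]]'; python3 -c "
from h import *
go([.4298,-.1234,.005],112.4);print(bot.observe()['force'])"
```

```text
clock: 8.18
position: [0.4281, -0.123, 0.0246]
tool_rot: [-2.144, 1.567, 2.96]
force: [1.2, 0.0, 0.8]
grip_width: 0.0854
t 8.18 p [ 428.1 -123.    24.6] shift [19.6  1.5  1.1] turn 0.0 toolx [-0.004  0.001 -1.   ] q7 0.39
[1.15215711 0.03406324 0.77077626]
```

```bash
python3 -m pendant '[[12,1.2,1,0],[7,0,0,0],[0,0,0,0]]'; python3 -m pendant '[[0,0,0,0],[0,0,0,0],[0,0,0,0],[0,0,0,0],[0,0,0,0]]' -1 40; python3 -m pendant '[[-15,0,0,0],[-25,0,0,0],[-25,0,0,0],[-25,0,0,0],[-10,0,0,0],[0,0,0,0],[0,0,0,0],[0,0,0,0]]'; python3 -c "
from h import *
go([.5641,-.0382,.1],120);print(bot.observe()['force'])"
```

```text
clock: 8.55
position: [0.4307, -0.1238, 0.007]
tool_rot: [-2.069, 1.57, 3.035]
force: [0.5, 0.3, 0.2]
grip_width: 0.0854
clock: 9.18
position: [0.431, -0.1239, 0.0077]
tool_rot: [0.858, 1.57, -0.322]
force: [-1.5, 0.6, 5.4]
grip_width: 0.0597
clock: 10.18
position: [0.4305, -0.1237, 0.1066]
tool_rot: [-2.178, 1.569, 2.925]
force: [-0.3, -0.1, -4.4]
grip_width: 0.059
t 10.18 p [ 430.5 -123.7  106.6] shift [  6.4 156.1 -28.1] turn -7.6 toolx [-0.001  0.    -1.   ] q7 0.43
[-0.26195935 -0.11110899 -4.42043082]
```

About 4.4 N: this is the loaded tin. Re-check the weight up high, and check that the scale hasn't moved.

```bash
python3 -m pendant '[[-20,0,0,0],[-20,0,0,0],[-10,0,0,7.5],[0,0,0,7.5],[0,0,0,7.4],[0,0,0,0],[0,0,0,0]]'; cat >> h.py <<'E'
def pan(f,z=.06):
    h=cv2.cvtColor(f["img"],cv2.COLOR_RGB2HSV)
    g=cv2.inRange(h,(0,0,0),(180,255,45)); cs,_=cv2.findContours(g,cv2.RETR_EXTERNAL,cv2.CHAIN_APPROX_NONE)
    for c in cs:
        m=c.reshape(-1,2).mean(0)
        if cv2.contourArea(c)>800 and abs(m-[420,193]).max()<60: print("pan",m.round(),rect(f,c,z))
E
python3 -c "
from h import *
f=grab_frame('top');pan(f);print(bot.observe()['force'])
go([.4884,-.4375,.16],90)"
```

```text
clock: 11.05
position: [0.4308, -0.1237, 0.157]
tool_rot: [-1.682, 1.57, 3.033]
force: [-0.2, -0.3, -3.2]
grip_width: 0.0593
pan [423. 193.] (array([ 487.4, -437.4], dtype=float32), array([89.5, 95.1]), 0.6)
[-0.21580448  0.54415303 -3.52453829]
t 11.1 p [ 430.8 -123.7  157.1] shift [ -3.   56.7 313.9] turn 0.1 toolx [-0.  0. -1.] q7 0.12
```

```bash
python3 -m pendant '[[0,8,45,0],[0,8,45,0],[0,8,45,0],[0,8,45,0],[0,8,45,0],[0,8,45,0],[0,8,44,0],[20,0,0,0],[0,0,0,0],[0,0,0,0]]'; python3 -c "
from h import *
go([.4884,-.4375,.068],90);print(bot.observe()['force'])"
```

```text
clock: 12.35
position: [0.4871, -0.4374, 0.1377]
tool_rot: [2.588, 1.57, 1.018]
force: [-0.2, 0.0, -3.2]
grip_width: 0.0593
t 12.35 p [ 487.1 -437.4  137.7] shift [69.7  1.3  0.1] turn 0.1 toolx [ 0.  0. -1.] q7 0.64
[-0.22073132  0.00674284 -3.21022172]
```

```bash
python3 -m pendant '[[20,1,0,0],[20,0,0,0],[18,0,0,0],[10,0,0,0],[3,0,0,0],[3,0,0,0],[3,0,0,0],[2,0,0,0],[0,0,0,0],[0,0,0,0]]'
```

```text
clock: 13.6
position: [0.4881, -0.438, 0.0586]
tool_rot: [0.823, 1.57, -0.748]
force: [-0.1, -1.6, -0.5]
grip_width: 0.0587
```

Weight is off the wrist; release and rise, then look.

```bash
python3 -m pendant '[[0,0,0,0],[0,0,0,0],[0,0,0,0],[0,0,0,0],[0,0,0,0]]' 1; python3 -m pendant '[[-15,0,0,0],[-25,0,0,0],[-30,0,0,0],[-30,0,0,0],[0,0,0,0]]'; python3 -c "
from h import *
go([.4884,-.4375,.16],90)
go([.4601,-.2598,.150],85.9);print(bot.observe()['force'])
f=grab_frame('scene');cv2.imwrite('pics/s2.png',f['img'][:,:,::-1])"
```

```text
clock: 14.22
position: [0.4879, -0.4378, 0.0583]
tool_rot: [-0.665, 1.571, -2.236]
force: [-1.2, 0.9, 0.8]
grip_width: 0.0856
clock: 14.85
position: [0.4889, -0.4387, 0.1617]
tool_rot: [0.904, 1.566, -0.667]
force: [1.1, -0.6, -1.5]
grip_width: 0.0851
t 14.85 p [ 488.9 -438.7  161.7] shift [ 1.7 -0.5 -1.2] turn -0.0 toolx [ 0.004 -0.003 -1.   ] q7 0.64
t 14.85 p [ 488.9 -438.7  161.7] shift [  11.1  -28.9 -178.9] turn 4.1 toolx [ 0.004 -0.003 -1.   ] q7 0.64
[ 1.09439688 -0.59737461 -1.48704393]
```

View pics/s2.png

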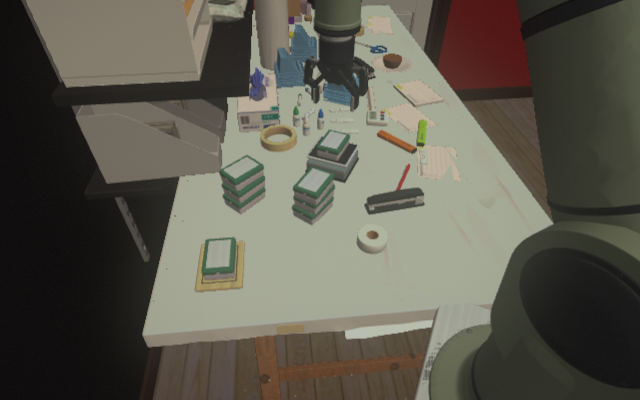

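The loaded tin sits on the pan at (333,145), and the board tin at (219,258) lies inside the outline. Next, stack B top tin.

```bash
python3 -m pendant '[[0,-5.8,-35.8,0],[0,-5.8,-35.8,0],[0,-5.8,-35.8,0],[5,-5.8,-35.8,0],[10,-5.8,-35.8,0],[20,0,0,4.1],[20,0,0,0],[0,0,0,0],[0,0,0,0]]'; python3 -c "
from h import *
go([.4601,-.2598,.069],85.9);print(bot.observe()['force'])"
```

```text
clock: 16.02
position: [0.459, -0.259, 0.1037]
tool_rot: [1.021, 1.571, -0.622]
force: [0.6, 0.5, -0.5]
grip_width: 0.0851
t 16.02 p [ 459.  -259.   103.7] shift [34.7  1.2  0.8] turn -0.0 toolx [ 0. -0. -1.] q7 0.33
[ 0.56352614  0.49922406 -0.46332633]
```

```bash
python3 -m pendant '[[15,1,0.8,0],[15,0,0,0],[5,0,0,0],[0,0,0,0]]'; python3 -m pendant '[[0,0,0,0],[0,0,0,0],[0,0,0,0],[0,0,0,0],[0,0,0,0]]' -1 40; python3 -m pendant '[[-12,0,0,0],[-25,0,0,0],[-25,0,0,0],[-20,0,0,0],[0,0,0,0],[0,0,0,0],[0,0,0,0]]'; python3 -c "
from h import *
go([.5641,-.0382,.15],120);print(bot.observe()['force'])"
```

```text
clock: 16.52
position: [0.4596, -0.2596, 0.0678]
tool_rot: [-1.894, 1.57, 2.747]
force: [0.3, 0.7, 0.2]
grip_width: 0.0847
clock: 17.15
position: [0.46, -0.2598, 0.0688]
tool_rot: [1.151, 1.57, -0.492]
force: [-0.7, 0.5, 5.6]
grip_width: 0.0595
clock: 18.02
position: [0.4595, -0.2595, 0.1497]
tool_rot: [-1.918, 1.57, 2.723]
force: [-0.0, 0.1, -0.5]
grip_width: 0.0595
t 18.02 p [ 459.5 -259.5  149.7] shift [  -0.3   88.5 -228.2] turn -34.1 toolx [-0.001  0.    -1.   ] q7 0.33
[-0.02769935  0.09131914 -0.49040627]
```

```bash
python3 -m pendant '[[0,14.8,-38,0],[0,14.8,-38,0],[0,14.8,-38,0],[0,14.8,-38,0],[0,14.8,-38,0],[0,14.5,-38.2,0],[0,0,0,-8.6],[0,0,0,-8.5],[20,0,0,-8.5],[20,0,0,-8.5],[15,0,0,0],[0,0,0,0]]'; python3 -c "
from h import *
go([.5641,-.0382,.049],120);print(bot.observe()['force'])"
```

```text
clock: 19.52
position: [0.5638, -0.0384, 0.0941]
tool_rot: [-2.099, 1.569, 3.133]
force: [0.3, 0.4, -0.8]
grip_width: 0.059
t 19.52 p [563.8 -38.4  94.1] shift [45.1  0.5  0. ] turn -0.2 toolx [-0.002  0.    -1.   ] q7 0.35
[ 0.2563397   0.4026644  -0.77963284]
```

```bash
python3 -m pendant '[[15,0.4,0,0],[15,0,0,0],[9,0,0,0],[5,0,0,0],[2,0,0,0],[0,0,0,0]]'; python3 -m pendant '[[0,0,0,0],[0,0,0,0],[0,0,0,0],[0,0,0,0]]' 1;  python3 -m pendant '[[-20,0,0,0],[-30,0,0,0],[-30,0,0,0],[-25,0,0,0],[0,0,0,0]]'; python3 -c "
from h import *
go([.4601,-.2598,.036],85.9)
f=grab_frame('top')
for c in panels(f):
    u=c.reshape(-1,2).mean(0); print(u.round(), [rect(f,c,z) for z in (.064,.076,.083,.096)])
cv2.imwrite('pics/t1.png',f['img'][:,:,::-1])"
```

```text
clock: 20.27
position: [0.5649, -0.0382, 0.0494]
tool_rot: [1.049, 1.571, 0.002]
force: [0.4, -0.7, -1.5]
grip_width: 0.0592
clock: 20.78
position: [0.5648, -0.0382, 0.0494]
tool_rot: [1.094, 1.571, 0.047]
force: [0.4, 0.8, -0.1]
grip_width: 0.0854
clock: 21.4
position: [0.5657, -0.0382, 0.156]
tool_rot: [1.022, 1.568, -0.025]
force: [0.8, 0.0, -0.8]
grip_width: 0.0852
t 21.4 p [565.7 -38.2 156. ] shift [ 119.7 -202.5  138.9] turn 34.1 toolx [ 0.003 -0.    -1.   ] q7 0.37
[331. 206.] [(array([ 461.1, -263.8], dtype=float32), array([49.2, 73.3]), 81.6), (array([ 460.5, -263.7], dtype=float32), array([48.5, 72.3]), 81.6), (array([ 460.1, -263.6], dtype=float32), array([48.1, 71.8]), 81.6), (array([ 459.4, -263.5], dtype=float32), array([47.4, 70.7]), 81.6)]
[425. 192.] [(array([ 488.8, -440.4], dtype=float32), array([49.2, 75.2]), 90.5), (array([ 487.9, -437.9], dtype=float32), array([48.5, 74.2]), 90.5), (array([ 487.3, -436.5], dtype=float32), array([48.2, 73.6]), 90.5), (array([ 486.2, -433.8], dtype=float32), array([47.4, 72.5]), 90.5)]
[316. 115.] [(array([ 634.5, -232.7], dtype=float32), array([50.8, 76.2]), 71.0), (array([ 631.6, -233. ], dtype=float32), array([50.1, 75.1]), 71.0), (array([ 629.9, -233.2], dtype=float32), array([49.7, 74.6]), 71.0), (array([ 626.7, -233.6], dtype=float32), array([49. , 73.4]), 71.0)]
```

View pics/t1.png

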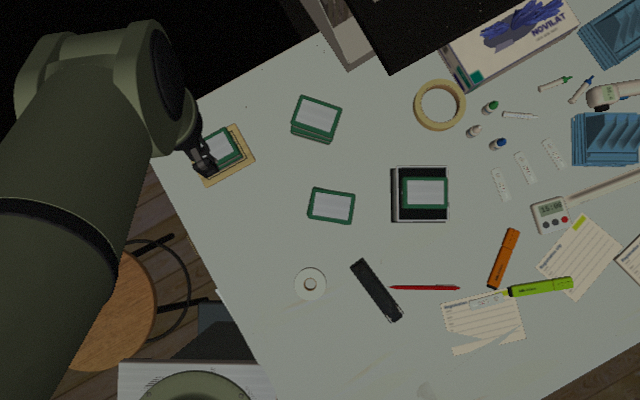

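Loaded tin is centred on the pan (425,192); stack B's second tin is at (331,206). Fetch it.

```bash
python3 -m pendant '[[0,-33.9,23.9,0],[0,-33.9,23.9,0],[0,-33.9,23.9,0],[0,-33.9,23.9,0],[10,-33.9,23.9,0],[10,-33.9,23.8,0],[20,0,0,9.6],[20,0,0,9.6],[20,0,0,9.6],[5,0,0,9.6],[0,0,0,0],[0,0,0,0]]'; python3 -c "
from h import *
go([.4611,-.2638,.036],81.6);print(bot.observe()['force'])"
```

```text
clock: 22.95
position: [0.4602, -0.2639, 0.0692]
tool_rot: [-1.563, 1.57, 3.006]
force: [-0.3, 0.2, 0.7]
grip_width: 0.0856
t 22.95 p [ 460.2 -263.9   69.2] shift [33.2  0.9 -0.2] turn 0.2 toolx [-0.  0. -1.] q7 0.29
[-0.29991296  0.19733139  0.65972127]
```

```bash
python3 -m pendant '[[15,0.9,0,0],[13,0,0,0],[5,0,0,0],[0,0,0,0]]'; python3 -m pendant '[[0,0,0,0],[0,0,0,0],[0,0,0,0],[0,0,0,0],[0,0,0,0]]' -1 40; python3 -m pendant '[[-12,0,0,0],[-30,0,0,0],[-35,0,0,0],[-35,0,0,0],[0,0,0,0],[0,0,0,0],[0,0,0,0]]'; python3 -c "
from h import *
go([.5641,-.0382,.15],120);print(bot.observe()['force'])"
```

```text
clock: 23.45
position: [0.4609, -0.264, 0.0358]
tool_rot: [-1.829, 1.57, 2.737]
force: [0.1, -0.3, -0.2]
grip_width: 0.0853
clock: 24.08
position: [0.4614, -0.2642, 0.0368]
tool_rot: [1.223, 1.57, -0.495]
force: [-1.3, 0.5, 4.7]
grip_width: 0.0594
clock: 24.95
position: [0.4607, -0.2639, 0.1476]
tool_rot: [-1.835, 1.569, 2.731]
force: [-0.2, 0.3, -1.1]
grip_width: 0.059
t 24.95 p [ 460.7 -263.9  147.6] shift [  -2.4   69.3 -238.4] turn -38.4 toolx [-0.001  0.001 -1.   ] q7 0.29
[-0.15833833  0.33689119 -1.10550375]
```

```bash
python3 -m pendant '[[0,11.6,-39.7,0],[0,11.6,-39.7,0],[0,11.6,-39.7,0],[0,11.6,-39.7,0],[0,11.6,-39.7,0],[0,11.3,-39.9,0],[0,0,0,-9.6],[0,0,0,-9.6],[5,0,0,-9.6],[15,0,0,-9.6],[10,0,0,0],[0,0,0,0]]'; python3 -c "
from h import *
go([.5641,-.0382,.0815],120);print(bot.observe()['force'])"
```

```text
clock: 26.45
position: [0.564, -0.0385, 0.1172]
tool_rot: [-2.105, 1.569, 3.127]
force: [0.5, 0.7, -0.7]
grip_width: 0.0592
t 26.45 p [564.  -38.5 117.2] shift [35.7  0.3 -0.1] turn -0.2 toolx [-0.002  0.    -1.   ] q7 0.38
[ 0.50432554  0.70232209 -0.73340482]
```

```bash
python3 -m pendant '[[15,0.3,0,0],[12,0,0,0],[6,0,0,0],[3,0,0,0],[0,0,0,0]]'; python3 -m pendant '[[0,0,0,0],[0,0,0,0],[0,0,0,0],[0,0,0,0]]' 1;  python3 -m pendant '[[-15,0,0,0],[-25,0,0,0],[-25,0,0,0],[0,-33.9,23.9,0],[0,-33.9,23.9,0],[0,-33.9,23.9,0],[0,-33.9,23.9,0],[0,0,0,0],[0,0,0,0]]'; python3 -c "
from h import *
f=grab_frame('top')
for c in panels(f):
    u=c.reshape(-1,2).mean(0); print(u.round(), [rect(f,c,z) for z in (.032,.076,.096,.108)])
go([.4601,-.2598,.036],85.9)
cv2.imwrite('pics/t2.png',f['img'][:,:,::-1])"
```

```text
clock: 27.08
position: [0.5648, -0.0383, 0.0823]
tool_rot: [-2.14, 1.571, 3.096]
force: [0.1, -0.7, -1.1]
grip_width: 0.0592
clock: 27.58
position: [0.5649, -0.0383, 0.0824]
tool_rot: [0.859, 1.571, -0.188]
force: [-0.1, 0.4, 0.5]
grip_width: 0.085
clock: 28.7
position: [0.4957, -0.1884, 0.148]
tool_rot: [1.137, 1.57, 0.09]
force: [-0.3, -0.2, 0.2]
grip_width: 0.0857
[418. 194.] [(array([ 487.4, -432.3], dtype=float32), array([50.9, 76.4]), 90.5), (array([ 484., -424.], dtype=float32), array([48.5, 72.8]), 90.5), (array([ 482.5, -420.2], dtype=float32), array([47.4, 71.1]), 90.5), (array([ 481.5, -417.9], dtype=float32), array([46.7, 70.1]), 90.5)]
t 28.75 p [ 495.8 -188.   147.8] shift [111.8 -66.9  44.2] turn 34.2 toolx [ 0.001  0.    -1.   ] q7 0.68
```

View pics/t2.png

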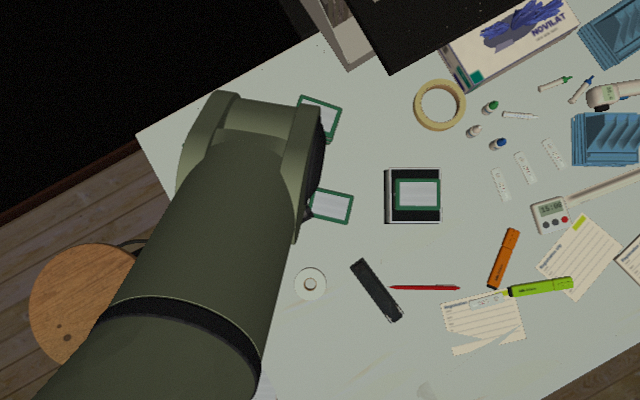

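The scale was knocked about 15 mm (pan now near (412,194)); the tin moved with it and is still roughly centred. I'll check again at the end. The arm hides the remaining B tin, so use the wrist and scene cameras.

```bash
python3 -c "
from h import *
for n in ('wrist','scene'):
  f=grab_frame(n); print(n)
  for c in panels(f):
    u=c.reshape(-1,2).mean(0); print(u.round(), [rect(f,c,z) for z in (.032,.096,.108)])
  cv2.imwrite(f'pics/{n}3.png',f['img'][:,:,::-1])"
```

```text
wrist
scene
```

View pics/wrist3.png

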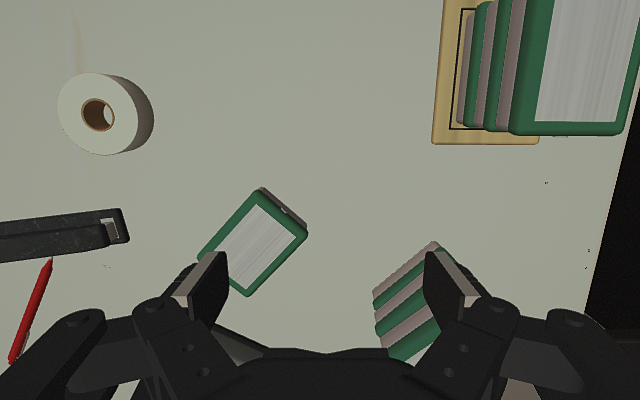

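View pics/scene3.png

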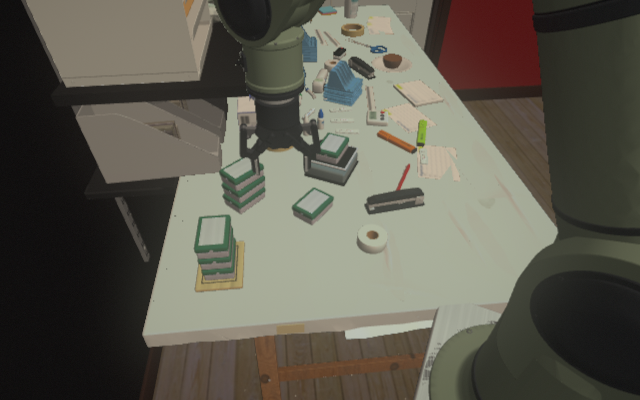

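```bash
sed -i 's/(60,90,30),(95,255,200)/(55,70,15),(100,255,220)/' h.py; python3 -c "
from h import *
for n in ('wrist','scene'):
  b=cv2.imread(f'pics/{n}3.png'); f=grab_frame(n)
  h=cv2.cvtColor(b,cv2.COLOR_BGR2HSV)
  print(h[240,224] if n=='wrist' else h[196:220:3,300])
  for c in panels(f):
    u=c.reshape(-1,2).mean(0); print(n,u.round(), [rect(f,c,z) for z in (.032,.096,.108)])
"
```

```text
[ 23  14 163]
[[ 38  28 172]
 [ 65  70 102]
 [ 41  17 165]
 [ 41  17 170]
 [ 66  71 111]
 [ 58  52  83]
 [ 21  28  92]
 [ 19  30  92]]
```

```bash
python3 -c "
import cv2
b=cv2.imread('pics/wrist3.png')[170:310,180:330]
cv2.imwrite('pics/z3.png',cv2.resize(b,None,fx=4,fy=4,interpolation=cv2.INTER_CUBIC))"
```

```text
(no output)
```

View pics/z3.png

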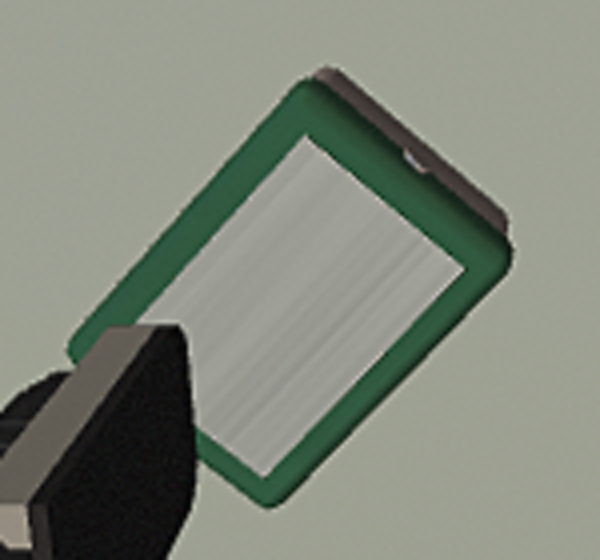

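```bash
python3 -c "
from h import *
f=grab_frame('wrist')
p=np.array([[306,136],[465,268],[265,478]])/4+[180,170]
w=cast(f,p,.032)*1000; print(w.round(1), ((w[0]+w[2])/2).round(1)); d=w[2]-w[1]; print(np.hypot(*d),np.hypot(*(w[1]-w[0])),np.degrees(np.arctan2(d[1],d[0]))%180)
c=(w[0]+w[2])/2000
go([c[0],c[1],.006],np.degrees(np.arctan2(d[1],d[0]))%180)"
```

```text
[[ 451.9 -224.3]
 [ 494.2 -233.5]
 [ 479.9 -299.7]] [ 465.9 -262. ]
67.7105226720005 43.220443182679986 77.79294390584813
t 29.0 p [ 495.5 -188.2  147.3] shift [141.3 -62.6  49.1] turn 42.3 toolx [-0.  0. -1.] q7 0.68
```

```bash
python3 -m pendant '[[0,-31.3,24.5,0],[0,-31.3,24.5,0],[0,0,0,10.6],[20,0,0,10.6],[25,0,0,10.6],[20,0,0,10.5],[10,0,0,0],[0,0,0,0],[0,0,0,0]]'; python3 -c "
from h import *
go([.4655,-.2623,.006],77.8);print(bot.observe()['force'])
f=grab_frame('top')
for c in panels(f):
    u=c.reshape(-1,2).mean(0); print(u.round(), [rect(f,c,z) for z in (.032,.076,.096,.108)])
cv2.imwrite('pics/t4.png',f['img'][:,:,::-1])
f=grab_frame('wrist');cv2.imwrite('pics/w4.png',f['img'][:,:,::-1])"
```

```text
clock: 30.12
position: [0.4658, -0.2628, 0.0729]
tool_rot: [1.582, 1.57, -0.202]
force: [-0.2, -0.5, -0.1]
grip_width: 0.0855
t 30.12 p [ 465.8 -262.8   72.9] shift [66.9 -0.5 -0.4] turn 0.0 toolx [ 0.001 -0.    -1.   ] q7 0.24
[-0.21568479 -0.48183034 -0.11077581]
[418. 193.] [(array([ 488.4, -432.3], dtype=float32), array([49. , 76.4]), 90.5), (array([ 484.9, -424. ], dtype=float32), array([46.7, 72.8]), 90.5), (array([ 483.3, -420.2], dtype=float32), array([45.6, 71.1]), 90.5), (array([ 482.4, -417.9], dtype=float32), array([45. , 70.1]), 90.5)]
[208. 147.] [(array([577.6, -18.7], dtype=float32), array([52.2, 79.5]), 120.1), (array([569.8, -30. ], dtype=float32), array([49.7, 75.7]), 120.1), (array([566.3, -35.2], dtype=float32), array([48.6, 74. ]), 120.1), (array([564.2, -38.3], dtype=float32), array([47.9, 73. ]), 120.1)]
```

View pics/w4.png

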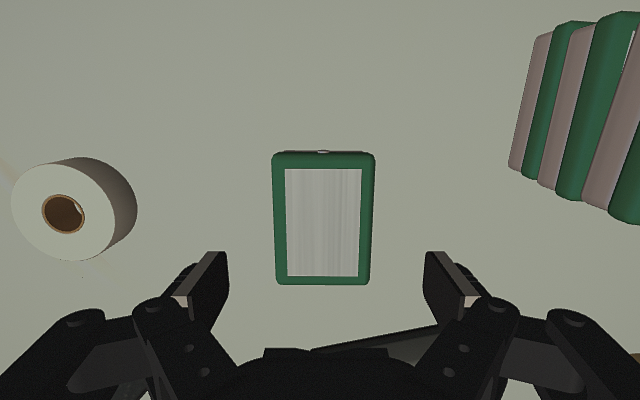

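View pics/t4.png

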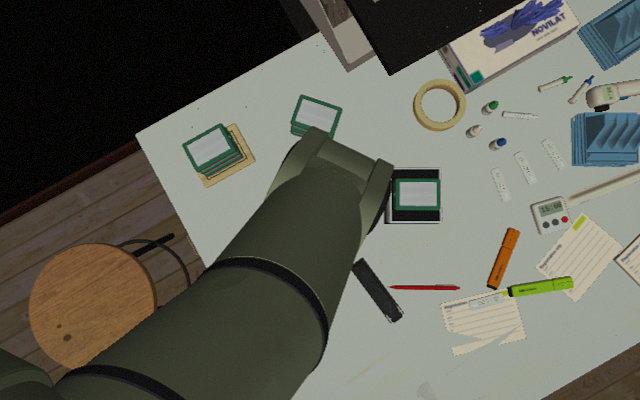

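The pile top is at (564.2,-38.3), yaw 120.1, right on the board centre. The B tin sits midway between the fingers ((323,222) in the wrist view). Grasp it.

```bash
python3 -m pendant '[[20,0,0,0],[20,-0.5,0,0],[15,0,0,0],[9,0,0,0],[3,0,0,0],[0,0,0,0]]'; python3 -m pendant '[[0,0,0,0],[0,0,0,0],[0,0,0,0],[0,0,0,0],[0,0,0,0]]' -1 40; python3 -m pendant '[[-12,0,0,0],[-30,0,0,0],[-40,0,0,0],[-40,0,0,0],[-38,0,0,0],[0,0,0,0],[0,0,0,0],[0,0,0,0]]'; python3 -c "
from h import *
go([.5641,-.0382,.16],120);print(bot.observe()['force'])"
```

```text
clock: 30.98
position: [0.4651, -0.2626, 0.0055]
tool_rot: [1.414, 1.571, -0.371]
force: [-0.1, 0.3, -0.4]
grip_width: 0.0854
clock: 31.6
position: [0.4653, -0.2626, 0.0059]
tool_rot: [1.382, 1.57, -0.403]
force: [-1.1, 0.7, 6.6]
grip_width: 0.0592
clock: 32.6
position: [0.4645, -0.2622, 0.1645]
tool_rot: [-1.747, 1.569, 2.751]
force: [-0.5, 0.7, -2.5]
grip_width: 0.0595
t 32.6 p [ 464.5 -262.2  164.5] shift [   4.5   49.6 -240.1] turn -42.3 toolx [-0.001  0.001 -1.   ] q7 0.23
[-0.45019005  0.74401553 -2.48255027]
```

```bash
python3 -m pendant '[[0,8.3,-40,0],[0,8.3,-40,0],[0,8.3,-40,0],[0,8.3,-40,0],[0,8.2,-40,0],[0,8.2,-40,0],[0,0,0,-10.6],[0,0,0,-10.6],[0,0,0,-10.6],[8,0,0,-10.5],[10,0,0,0],[0,0,0,0]]'; python3 -c "
from h import *
go([.5641,-.0382,.1135],120);print(bot.observe()['force'])"
```

```text
clock: 34.1
position: [0.5639, -0.0387, 0.146]
tool_rot: [-2.1, 1.568, 3.131]
force: [0.0, -0.6, -0.6]
grip_width: 0.0595
t 34.1 p [563.9 -38.7 146. ] shift [32.5  0.5 -0.3] turn -0.3 toolx [-0.002  0.    -1.   ] q7 0.39
[ 0.03571954 -0.58432244 -0.57128562]
```

```bash
python3 -m pendant '[[12,0.4,0,0],[11,0,0,0],[6,0,0,0],[3,0,0,0],[0,0,0,0]]'; python3 -m pendant '[[0,0,0,0],[0,0,0,0],[0,0,0,0],[0,0,0,0]]' 1;  python3 -m pendant '[[-15,0,0,0],[-20,0,0,0],[-20,0,0,0],[0,-8.7,40,0],[0,-8.7,40,0],[0,-8.7,40,0],[0,-8.7,40,0],[0,-8.7,40,0],[0,0,0,0]]';  python3 -m pendant '[[0,0,0,9.8],[0,0,0,9.8],[0,0,0,9.8],[15,0,0,9.8],[15,0,0,9.7],[0,0,0,0],[0,0,0,0]]';python3 -c "
from h import *
go([.6266,-.2336,.069],71.1);print(bot.observe()['force'])
f=grab_frame('wrist');cv2.imwrite('pics/w5.png',f['img'][:,:,::-1])
for c in panels(f): print('wrist',rect(f,c,.096))
f=grab_frame('top')
for c in panels(f): print('top',c.reshape(-1,2).mean(0).round(),rect(f,c,.096),rect(f,c,.14))
"
```

```text
clock: 34.72
position: [0.5649, -0.0383, 0.1152]
tool_rot: [-2.251, 1.571, 2.985]
force: [0.6, -0.5, -0.7]
grip_width: 0.0593
clock: 35.22
position: [0.5649, -0.0384, 0.1154]
tool_rot: [0.727, 1.571, -0.321]
force: [-1.4, 0.5, 0.0]
grip_width: 0.0856
clock: 36.35
position: [0.6272, -0.2369, 0.171]
tool_rot: [-0.21, 1.569, -1.261]
force: [0.5, 1.4, 0.4]
grip_width: 0.0858
clock: 37.22
position: [0.6276, -0.2329, 0.1413]
tool_rot: [1.968, 1.57, 0.072]
force: [0.5, 0.5, -0.4]
grip_width: 0.0856
t 37.23 p [ 627.6 -232.9  141.3] shift [72.3 -0.8  1. ] turn 0.3 toolx [ 0.001  0.    -1.   ] q7 0.0
[ 0.49491503  0.47880865 -0.35648299]
wrist (array([ 628.5, -234.5], dtype=float32), array([45.4, 68.7]), 71.2)
wrist (array([ 640.2, -186.7], dtype=float32), array([ 2.9, 39.3]), 163.3)
top [418. 193.] (array([ 483.3, -420.2], dtype=float32), array([45.6, 71.1]), 90.5) (array([ 479.9, -411.9], dtype=float32), array([43.3, 67.5]), 90.5)
top [612. 153.] (array([ 563.9, -773.5], dtype=float32), array([18.3, 86. ]), 90.4) (array([ 556.3, -747.1], dtype=float32), array([17.4, 81.7]), 90.4)
```

View pics/w5.png

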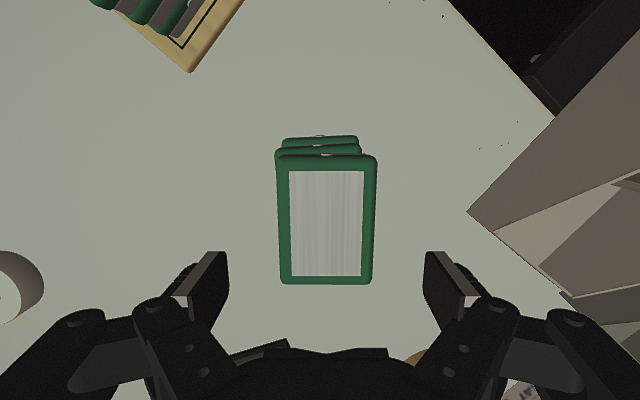

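The wrist view confirms stack C's top tin at (627.5,-234), centred between the fingers.

```bash
python3 -m pendant '[[20,-0.4,1,0],[20,0,0,0],[18,0,0,0],[10,0,0,0],[4,0,0,0],[0,0,0,0]]'; python3 -m pendant '[[0,0,0,0],[0,0,0,0],[0,0,0,0],[0,0,0,0],[0,0,0,0]]' -1 40; python3 -m pendant '[[-12,0,0,0],[-30,0,0,0],[-40,0,0,0],[-40,0,0,0],[-10,0,0,0],[0,0,0,0],[0,0,0,0],[0,0,0,0]]'; python3 -c "
from h import *
go([.5641,-.0382,.20],120);print(bot.observe()['force'])"
```

```text
clock: 38.08
position: [0.6266, -0.2342, 0.0683]
tool_rot: [0.983, 1.571, -0.918]
force: [0.3, -1.1, -0.7]
grip_width: 0.0854
clock: 38.7
position: [0.6269, -0.2343, 0.0691]
tool_rot: [1.586, 1.57, -0.315]
force: [-0.3, 0.4, 5.5]
grip_width: 0.0594
clock: 39.7
position: [0.6261, -0.234, 0.1992]
tool_rot: [-1.509, 1.569, 2.873]
force: [0.2, -0.5, -1.0]
grip_width: 0.0594
t 39.7 p [ 626.1 -234.   199.2] shift [  -0.6 -122.1 -165.1] turn -48.9 toolx [-0.002  0.    -1.   ] q7 -0.0
[ 0.17919058 -0.49018518 -0.96444137]
```

```bash
python3 -m pendant '[[0,-24.4,-33,0],[0,-24.4,-33,0],[0,-24.4,-33,0],[0,-24.4,-33,0],[0,-24.4,-33,0],[0,0,0,-9.8],[0,0,0,-9.8],[0,0,0,-9.8],[5,0,0,-9.8],[15,0,0,-9.7],[5,0,0,0],[0,0,0,0]]'; python3 -c "
from h import *
go([.5641,-.0382,.145],120);print(bot.observe()['force'])"
```

```text
clock: 41.2
position: [0.5644, -0.0386, 0.1749]
tool_rot: [-2.074, 1.57, -3.125]
force: [0.3, 0.3, 0.0]
grip_width: 0.0592
t 41.2 p [564.4 -38.6 174.9] shift [29.9  0.  -0.5] turn -0.2 toolx [-0.001 -0.    -1.   ] q7 0.41
[0.26764413 0.26849819 0.04055748]
```

```bash
python3 -m pendant '[[12,0,0,0],[10,0,0,0],[5,0,0,0],[2.5,0,0,0],[0,0,0,0]]'; python3 -m pendant '[[0,0,0,0],[0,0,0,0],[0,0,0,0],[0,0,0,0]]' 1;  python3 -m pendant '[[-15,0,0,0],[-20,0,0,0],[-20,0,0,0],[0,-8.7,40,0],[0,-8.7,40,0],[0,-8.7,40,0],[0,-8.7,40,0],[0,-8.7,40,0],[0,0,0,0]]';  python3 -m pendant '[[0,0,0,9.8],[0,0,0,9.8],[10,0,0,9.8],[30,0,0,9.8],[30,0,0,9.7],[15,0,0,0],[0,0,0,0],[0,0,0,0]]';python3 -c "
from h import *
go([.6266,-.2336,.037],71.1);print(bot.observe()['force'])
f=grab_frame('wrist');cv2.imwrite('pics/w6.png',f['img'][:,:,::-1])
for c in panels(f): print('wrist',rect(f,c,.064))
f=grab_frame('top')
for c in panels(f): print('top',c.reshape(-1,2).mean(0).round(),rect(f,c,.096),rect(f,c,.172))
"
```

```text
clock: 41.82
position: [0.5646, -0.0385, 0.1458]
tool_rot: [-2.091, 1.571, -3.139]
force: [0.2, -0.3, -0.7]
grip_width: 0.0591
clock: 42.32
position: [0.5646, -0.0385, 0.1459]
tool_rot: [1.252, 1.571, 0.205]
force: [-0.4, 0.2, -1.4]
grip_width: 0.085
clock: 43.45
position: [0.6268, -0.2371, 0.2014]
tool_rot: [-0.287, 1.569, -1.338]
force: [-0.4, 1.4, -0.3]
grip_width: 0.0855
clock: 44.45
position: [0.6275, -0.2336, 0.1171]
tool_rot: [1.783, 1.569, -0.115]
force: [-0.4, 1.2, 0.0]
grip_width: 0.0852
t 44.45 p [ 627.5 -233.6  117.1] shift [80.1 -1.   0.3] turn 0.1 toolx [ 0.002 -0.    -1.   ] q7 0.02
[-0.42620943  1.17754542  0.04496897]
wrist (array([ 625.9, -231.6], dtype=float32), array([45.5, 69.6]), 74.9)
wrist (array([ 638.5, -189.8], dtype=float32), array([ 3.5, 45.8]), 166.3)
top [418. 193.] (array([ 483.3, -420.2], dtype=float32), array([45.6, 71.1]), 90.5) (array([ 477.4, -405.8], dtype=float32), array([41.6, 64.9]), 90.5)
```

View pics/w6.png

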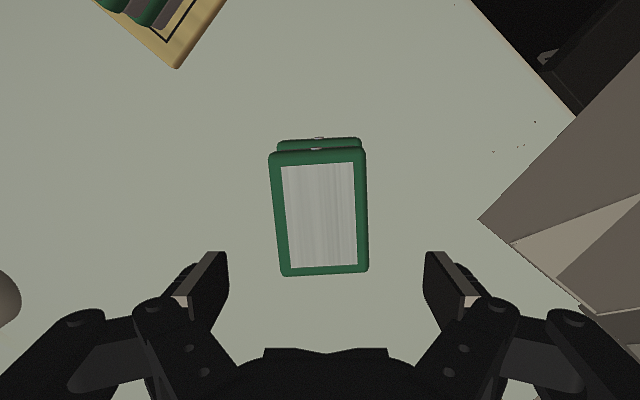

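```bash
python3 -m pendant '[[20,-2.4,-0.9,0],[20,0,0,-3.8],[20,0,0,0],[13,0,0,0],[6,0,0,0],[0,0,0,0]]'; python3 -m pendant '[[0,0,0,0],[0,0,0,0],[0,0,0,0],[0,0,0,0],[0,0,0,0]]' -1 40; python3 -m pendant '[[-12,0,0,0],[-40,0,0,0],[-50,0,0,0],[-50,0,0,0],[-35,0,0,0],[0,0,0,0],[0,0,0,0],[0,0,0,0]]'; python3 -c "
from h import *
go([.5641,-.0382,.22],120);print(bot.observe()['force'])"
```

```text
clock: 45.3
position: [0.625, -0.2318, 0.0367]
tool_rot: [-1.014, 1.571, -2.849]
force: [-0.3, 0.6, 0.7]
grip_width: 0.0852
clock: 45.92
position: [0.6253, -0.232, 0.0376]
tool_rot: [1.553, 1.57, -0.281]
force: [-1.1, 0.3, 6.3]
grip_width: 0.0594
clock: 46.92
position: [0.6245, -0.2316, 0.2228]
tool_rot: [-1.597, 1.569, 2.852]
force: [1.1, 0.2, -1.8]
grip_width: 0.0592
t 46.92 p [ 624.5 -231.6  222.8] shift [   3.  -108.7 -171. ] turn -45.1 toolx [-0.002  0.    -1.   ] q7 0.06
[ 1.10269652  0.22492235 -1.83707783]
```

```bash
python3 -m pendant '[[0,-21.7,-34.2,0],[0,-21.7,-34.2,0],[0,-21.7,-34.2,0],[0,-21.8,-34.2,0],[0,-21.8,-34.2,0],[0,0,0,-9],[0,0,0,-9],[0,0,0,-9],[5,0,0,-9],[15,0,0,-9.1],[0,0,0,0],[0,0,0,0]]'; python3 -c "
from h import *
go([.5641,-.0382,.177],120);print(bot.observe()['force'])"
```

```text
clock: 48.42
position: [0.5645, -0.0385, 0.2039]
tool_rot: [-2.05, 1.57, -3.101]
force: [-0.3, -0.9, -0.8]
grip_width: 0.0591
t 48.42 p [564.5 -38.5 203.9] shift [26.9 -0.2 -0.5] turn -0.2 toolx [-0. -0. -1.] q7 0.43
[-0.33925162 -0.86045705 -0.80950459]
```

```bash
python3 -m pendant '[[12,0,0,0],[8,0,0,0],[4,0,0,0],[2.5,0,0,0],[0,0,0,0]]'; python3 -m pendant '[[0,0,0,0],[0,0,0,0],[0,0,0,0],[0,0,0,0]]' 1;  python3 -m pendant '[[-15,0,0,0],[-20,0,0,0],[-20,0,0,0],[0,-8.7,40,0],[0,-8.7,40,0],[0,-8.7,40,0],[0,-8.7,40,0],[0,-8.7,40,0],[0,0,0,0]]';  python3 -m pendant '[[0,0,0,9.5],[10,0,0,9.5],[30,0,0,9.5],[40,0,0,9.5],[40,0,0,9],[27,0,0,0],[0,0,0,0],[0,0,0,0]]';python3 -c "
from h import *
go([.6266,-.2336,.006],73);print(bot.observe()['force'])
f=grab_frame('wrist');cv2.imwrite('pics/w7.png',f['img'][:,:,::-1])
for c in panels(f): print('wrist',rect(f,c,.032))
f=grab_frame('top')
for c in panels(f): print('top',c.reshape(-1,2).mean(0).round(),rect(f,c,.096),rect(f,c,.172))
"
```

```text
clock: 49.05
position: [0.5647, -0.0384, 0.1775]
tool_rot: [1.053, 1.57, 0.006]
force: [0.4, -0.2, -0.5]
grip_width: 0.0592
clock: 49.55
position: [0.5645, -0.0384, 0.1773]
tool_rot: [-2.553, 1.571, 2.683]
force: [0.4, 0.8, 0.2]
grip_width: 0.0854
clock: 50.68
position: [0.6267, -0.2369, 0.2329]
tool_rot: [-0.35, 1.569, -1.401]
force: [0.6, 0.4, -0.6]
grip_width: 0.0854
clock: 51.68
position: [0.6276, -0.2333, 0.087]
tool_rot: [1.751, 1.569, -0.116]
force: [-0.1, -0.3, 0.5]
grip_width: 0.0852
t 51.67 p [ 627.6 -233.3   87. ] shift [81.  -1.   0.6] turn 0.0 toolx [ 0.002 -0.    -1.   ] q7 0.07
[-0.101575   -0.2894537   0.49463851]
wrist (array([ 627.3, -228.7], dtype=float32), array([45.4, 69.7]), 73.7)
top [418. 193.] (array([ 483.3, -420.2], dtype=float32), array([45.6, 71.1]), 90.5) (array([ 477.4, -405.8], dtype=float32), array([41.6, 64.9]), 90.5)
top [613. 154.] (array([ 561.7, -772.4], dtype=float32), array([17.9, 87.8]), 93.1) (array([ 548.8, -726.9], dtype=float32), array([16.3, 80.1]), 93.1)
```

View pics/w7.png

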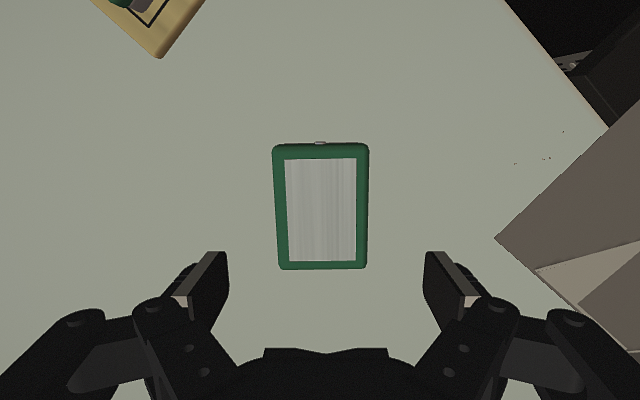

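```bash
python3 -m pendant '[[20,-2,-3.7,0],[20,0,0,-0.7],[20,0,0,0],[14,0,0,0],[7,0,0,0],[0,0,0,0]]'; python3 -m pendant '[[0,0,0,0],[0,0,0,0],[0,0,0,0],[0,0,0,0],[0,0,0,0]]' -1 40; python3 -m pendant '[[-12,0,0,0],[-40,0,0,0],[-50,0,0,0],[-50,0,0,0],[-50,0,0,0],[-43,0,0,0],[0,0,0,0],[0,0,0,0],[0,0,0,0]]'; python3 -c "
from h import *
go([.5641,-.0382,.25],120);print(bot.observe()['force'])"
```

```text
clock: 52.52
position: [0.6259, -0.2293, 0.0039]
tool_rot: [-1.442, 1.57, 2.985]
force: [0.4, -0.1, 0.6]
grip_width: 0.0857
clock: 53.15
position: [0.6264, -0.2294, 0.0051]
tool_rot: [1.528, 1.57, -0.327]
force: [-0.9, 0.4, 6.0]
grip_width: 0.0591
clock: 54.28
position: [0.6255, -0.229, 0.2482]
tool_rot: [-1.543, 1.569, 2.884]
force: [0.6, -0.9, -1.2]
grip_width: 0.0595
t 54.27 p [ 625.5 -229.   248.2] shift [  -1.6 -112.5 -165.9] turn -46.3 toolx [-0.002  0.    -1.   ] q7 0.05
[ 0.64923057 -0.93335476 -1.2437538 ]
```

```bash
python3 -m pendant '[[0,-22.5,-33.2,0],[0,-22.5,-33.2,0],[0,-22.5,-33.2,0],[0,-22.5,-33.2,0],[0,-22.5,-33.1,0],[0,0,0,-9.3],[0,0,0,-9.3],[0,0,0,-9.3],[5,0,0,-9.2],[10,0,0,-9.2],[0,0,0,0],[0,0,0,0]]'; python3 -c "
from h import *
go([.5641,-.0382,.2085],120);print(bot.observe()['force'])"
```

```text
clock: 55.78
position: [0.5646, -0.0385, 0.2342]
tool_rot: [-2.138, 1.57, 3.094]
force: [-0.1, -0.2, -0.7]
grip_width: 0.0594
t 55.77 p [564.6 -38.5 234.2] shift [25.7 -0.3 -0.5] turn -0.2 toolx [-0.  0. -1.] q7 0.46
[-0.14773696 -0.20594363 -0.72863961]
```

Place it, then retreat up and away from everything and look.

```bash
python3 -m pendant '[[12,0,0,0],[7,0,0,0],[4,0,0,0],[2.5,0,0,0],[0,0,0,0]]'; python3 -m pendant '[[0,0,0,0],[0,0,0,0],[0,0,0,0],[0,0,0,0]]' 1;  python3 -m pendant '[[-15,0,0,0],[-20,0,0,0],[-20,0,0,0],[0,-8.7,40,0],[0,-8.7,40,0],[0,-8.7,40,0],[0,-8.7,40,0],[0,0,0,0],[0,0,0,0],[0,0,0,0]]';python3 -c "
from h import *
print(bot.observe()['position'],bot.observe()['force'])
f=grab_frame('wrist');cv2.imwrite('pics/w8.png',f['img'][:,:,::-1])
for c in panels(f): print('wrist',rect(f,c,.236))
f=grab_frame('scene');cv2.imwrite('pics/s8.png',f['img'][:,:,::-1])
f=grab_frame('top');cv2.imwrite('pics/t8.png',f['img'][:,:,::-1]);pan(f,.05)
for c in panels(f): print('top',c.reshape(-1,2).mean(0).round(),rect(f,c,.082),rect(f,c,.236))
"
```

```text
clock: 56.4
position: [0.5648, -0.0384, 0.209]
tool_rot: [1.092, 1.57, 0.045]
force: [0.1, 0.1, -0.2]
grip_width: 0.0594
clock: 56.9
position: [0.5646, -0.0384, 0.2088]
tool_rot: [-2.165, 1.571, 3.071]
force: [-0.1, 0.3, 0.1]
grip_width: 0.0857
clock: 58.15
position: [0.6146, -0.1933, 0.2643]
tool_rot: [1.679, 1.57, 0.633]
force: [-0.4, 0.4, -0.3]
grip_width: 0.0853
[ 0.61456284 -0.19329274  0.26434082] [-0.42801275  0.35537715 -0.25143146]
wrist (array([ 583.1, -104.9], dtype=float32), array([ 1.8, 25.5]), 30.1)
wrist (array([ 583. , -101.9], dtype=float32), array([ 1.8, 29.2]), 30.1)
wrist (array([583.1, -98.1], dtype=float32), array([ 2.2, 32.4]), 30.1)
pan [410. 195.] (array([ 484.3, -424.3], dtype=float32), array([89.3, 96.1]), 0.6)
top [418. 193.] (array([ 484.5, -422.8], dtype=float32), array([46.4, 72.3]), 90.5) (array([ 472.3, -393.7], dtype=float32), array([38.2, 59.6]), 90.5)
```

View pics/s8.png

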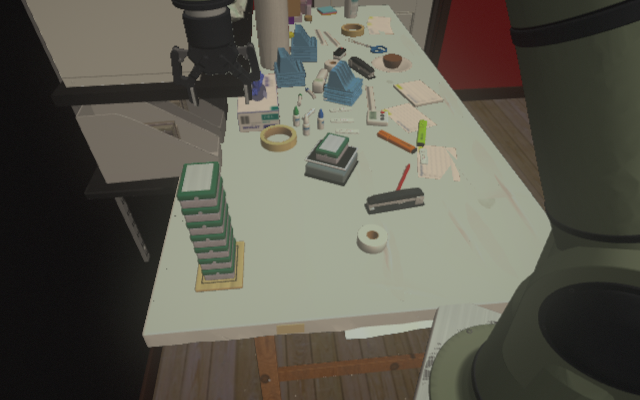

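View pics/t8.png

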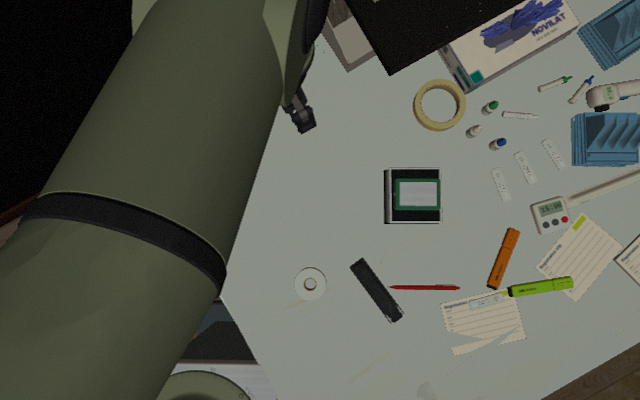

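View pics/w8.png

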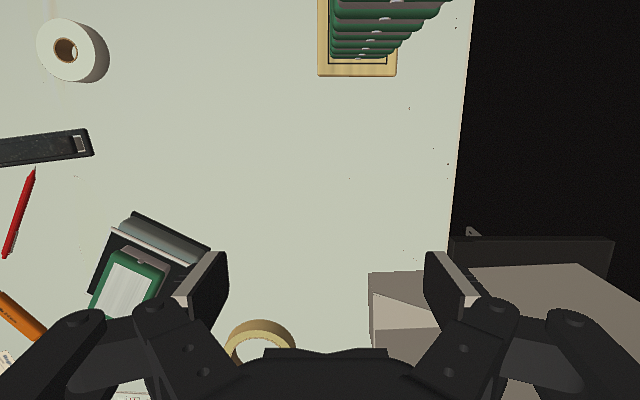

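```bash
python3 -c "
from h import *
a=cv2.imread('pics/s8.png')
z=cv2.resize(a[120:200,290:370],None,fx=6,fy=6,interpolation=cv2.INTER_CUBIC)
z2=cv2.resize(a[155:295,165:250],None,fx=3.43,fy=3.43,interpolation=cv2.INTER_CUBIC)
cv2.imwrite('pics/z8.png',np.hstack([z[:480],z2[:480]]))
"
```

```text
(no output)
```

View pics/z8.png

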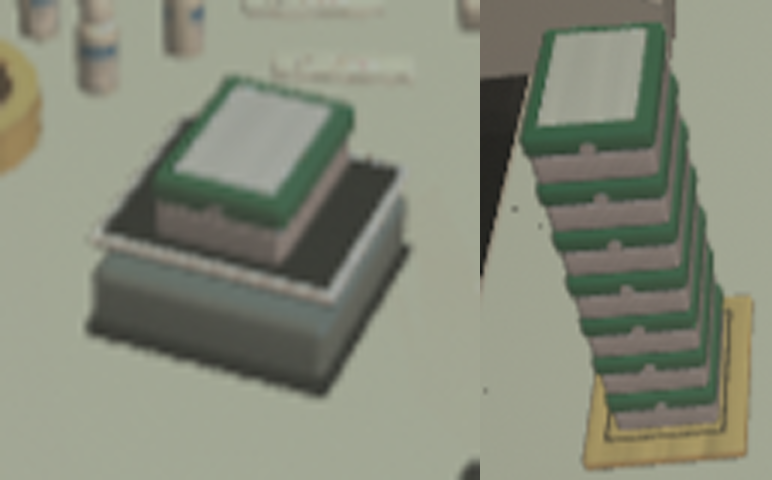

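```bash
python3 -c "
from h import *
f=grab_frame('scene'); t=grab_frame('top')
P=[]
for g in (f,t): 
    fl=200/np.tan(np.radians(g['fovy'])/2); P.append(np.diag([fl,fl,1])@np.c_[g['R'],g['t']]+np.array([[g['cx']],[g['cy']],[0]])*np.c_[g['R'],g['t']][2])
X=cv2.triangulatePoints(P[0],P[1],np.array([333,143.3]),np.array([417.8,193.3])).ravel(); print('heavy lid',X[:3]/X[3])
print('pile top',cast(f,[198.5,177.2],.236)); pan(t,.05); print('edge-based pan ok; clock',bot.observe()['clock'])
"
```

```text
heavy lid [ 0.48395518 -0.42395944  0.08060772]
pile top [[ 0.56192165 -0.03706572]]
pan [410. 195.] (array([ 484.2, -424.5], dtype=float32), array([89.5, 96.1]), 0.5)
edge-based pan ok; clock 58.4
```

The checks agree: lid at z = 80.6 mm puts the pan about 11 mm down, and the tin is about 2 mm off the pan centre. The pile top is about 3 mm off the board centre.

```bash
python3 -c "
from workcell import job_done
print(job_done())"
```

```text
the job is handed in; nothing more can be done
None
```

I handed the job in at about 58 s of the 210 s allowed. The heavy tin is alone on the scale's pan, and the seven empty tins are in one pile on the board. I weighed all eight as I lifted them: the bottom tin of the two-high stack read 3.2–4.4 N, and the empties mostly read 0.5–1.8 N.

- **Heavy tin:** it is within about 2 mm of the pan centre. Triangulating its lid gives a height of 80.6 mm, so the pan has sunk about 11 mm.
- **Pile:** the top tin is about 3 mm from the board centre in the scene view, and the pile looks straight and upright. I couldn't check the finished pile from the top camera because the arm was in the way. An earlier top view, at three tins high, put it within 1 mm and about 0.1° of the board.
- **Bystanders:** the label roll and stapler look unmoved in the final pictures.

**Disagreements:** the scale was knocked about 15 mm mid-run, but the tin moved with it and stayed centred. One empty tin briefly read 2.5 N on lifting, then 0.6 N once it was still. I took the first reading as noise.

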